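Close the battery bay of the bench supply and hold its cover home

TASK

Switch the battery supply off by flipping its toggle lever over, away from the battery bay. Then put the loose bay cover, handle up, over the two locating pins beside the battery cells (either way round) so that it drops on, and press it down against the sprung cells until it lies flush on the deck all round. Finish while still holding it down there by the handle, so that I can put the screws in; leave the other things on the desk alone.

Things in the scene. Friction and masses are not known exactly. Their poses are not given: they have to be found in the camera images.
- bay_deck (a point): on the supply unit: middle of the battery bay (a 56 mm square opening), in the plane of the deck. The supply is a fixed grey case 200 x 116 mm with a flat aluminium deck 60 mm above the table. Axes: x along the case's long side from the switch end to the bay end, y across, z up. The case reaches 142 mm from here towards the switch, 58 mm the other way and 58 mm to each side.
- cell_tops (a point): middle of the tops of the four upright C cells in the bay, 5 mm above the deck as they start. The cells stand on coil springs and can be pushed down flush: together they take about 7 N to start moving, about 14 N when flush, and come up again when let go.
- pin_a (a point): tip of one of two fixed steel locating pins, 8 mm diameter with a rounded tip, standing 14 mm above the deck; at x = 0, y = -41 mm from bay_deck
- pin_b (a point): tip of the other, equal locating pin; at x = 0, y = +41 mm from bay_deck
- lever_tip (a point): near the tip of the supply's toggle lever, on its centre line, 40 mm from its pivot. The lever is a steel bat 46 mm long, 12 mm thick at the tip. Pivot in bay_deck's frame: x = -94 mm, y = 0, z = +5 mm; it swings along that frame's x. The point's z runs along the lever to its tip. Two brass binding posts, 17 mm high, stand 28 mm beyond the pivot (away from the bay), 33 mm to each side.
- isolator (a joint): angle of the toggle lever from upright, rad: +0.42 leans towards the bay (on, as it starts), -0.42 leans away from the bay (off). It is over-centre and snaps to the nearer end; pushing the tip takes about 1.3 N.
- cover_handle (a point): centre of the handle bar of the loose bay cover, 52 mm above the cover's underside. The bar runs along the point's y: 78 mm long, 14 mm wide (along x), 12 mm tall, on two legs at y = +-33 mm, with 26 mm of free height between it and the slab. z is up; at the start the cover lies on the table right way up.
- cover_under (a point): centre of the cover's underside; the cover is a black slab 96 mm (x) by 106 mm (y) by 20 mm thick, 150 to 310 g. Placed right, either way round, its axes lie along bay_deck's and this point comes to bay_deck. It first rides on the pin tips 14 mm above the deck, drops to 5 mm where it rests on the cells, and is flush at 0; let go, the springs lift it again.
- hole_a (a point): mouth of one of two blind round holes in the cover's underside, 10.5 mm diameter, 16 mm deep, which go over the pins; at x = 0, y = -41 mm from cover_under
- hole_b (a point): mouth of the other, equal hole; at x = 0, y = +41 mm from cover_under
- screwdriver: bystander: screwdriver with a wooden handle, 160 mm, lying beyond the work; leave alone
- pencil: bystander: yellow pencil, 165 mm; leave alone
- eraser: bystander: eraser in a card sleeve, 20 x 42 x 12 mm; leave alone

How it is judged:
By the outcome, as a careful person would: the job done as asked, in the order asked, and still so for the second after the job is handed in, while the arm keeps its last pose, push and grip.
It also fails if it takes over 48 s, if anything falls off the work surface, if the arm or the gripper's body presses on something with over 40 N, if the wrist force passes 120 N, or if a joint passes its speed limit or range.

ROBOT

A 6-joint arm with a two-finger parallel gripper is mounted at the origin on a cart in front of the work surface, level with it; the furniture and walls round the work are solid. World frame = base frame: x ahead of the robot, y to its left, z up, the work surface at z = 0. Lengths are in m, angles in rad, forces in N, time in s.
With the tool pointing down it reaches from about 0.25 to 0.725 m from the base axis. Payload 4 kg.
Tool frame: the origin (TCP) lies midway between the tips of the shut fingers; the grasp point (between the pads) lies bot.pinch_z behind it (bot.pinch_z is the distance from the TCP to the grasp point, in m); z points along the fingers, y is the line along which they close (so a half turn about z gives the same grasp; the last joint's range is limited). The gripper opens to 85 mm and grips with 20 to 120 N. Pads are 22 mm wide; open, the fingers measure 114 mm over their backs; the gripper's body (76 mm by 85 mm) begins 54 mm behind the grasp point. The pads swing forward as they close: fully open they stand 13 mm farther back than shut.
Start: joints at [-1.26, 0.241, 0.005, 1.335, 0, 1.571], TCP at [0.153, -0.476, 0.231] pointing down, gripper open.
Joint ranges: [-2.72, 2.72], [-1.05, 1.87], [-1.09, 1.28], [-1.99, 2.15], [-1.42, 1.44], [-3.14, 3.14]. Speed limits (rad/s): [2.79, 2.79, 3.14, 3.14, 3.14, 3.14].

INTERFACE

Orientations are given as a rotation vector (axis times angle).
In Python, from plant import bot, eyes gives the robot as it stands. The module is installed in compiled form; this text tells all that it offers.
- The arm moves only by the tool drive_tool, never from a script. Its argument "moves" is a list that holds one entry, the list of rows, each a list of 4 numbers: the shift along the world's x, y, z in mm, then the turn about the world's z in rad. A call has 1 to 8 rows; each row is the pose to reach, as a shift and turn from the pose commanded when the call began; what a row does not reach only later rows make up. A row lasts 1/12 s, in which the tool goes at most 41.7 mm and 7.16 degrees, less where a joint would pass 70% of its speed; a pose out of reach is approached as far as the arm can. A call with a gripper value outside its range is refused whole. "hand" is the closure, from -1 (fully open) to 1 (shut), set as the call begins (left out, the last holds). The fingers move at their own pace and stop on an object; "force" is the grip in N (left out, the last holds). Time passes only in rows, so rows that repeat a pose let the fingers close. It gives the time, the measured TCP pose, the force, the opening and the grip force at its end, in the units of the state.
- bot.get_state(): the state, without advancing time (a new reading comes with each control period).
- eyes.camera(name): name is "scene" or "top"; returns a dict with "color" (480x640x3 uint8, red, green, blue), "fx", "fy", "cx", "cy" (pixels), "rvec" (rotation vector, rad) and "tvec" (3), from world to camera coordinates, as OpenCV has them. Camera axes: x right, y down, z forward; pixel columns grow to the right and rows downward; lengths in m; the calibration is good to about 2 mm. A picture is of the moment at which its call begins. There is no depth.
- bot.close_job(): hands the job in; it is judged then, once.
The state is a dict: "clock": time; "joint_positions": joint angles; "joint_vel": joint speeds; "tau": joint torques, N m; "position": TCP position; "tcp_rot": TCP orientation; "force": force on the tool from outside, world axes, zero at the start; "wrist_torque": the same for the moment, N m; "gripper_width": finger opening in m; "finger_force": force on a finger pad.
Only numpy, scipy, OpenCV 4.12 (cv2) and the standard library are available. Lean on these libraries where they do the work, as an engineer would, in place of code of your own. Each camera call takes 0.05 s, during which the arm holds its last target. There are 200 camera calls.

## Working session

There is one attempt and no reset: what is moved stays moved. The work goes in short steps, Python scripts to look and compute and a tool call to move; the robot and the scene stay as the last step left them, time stands still between calls to the robot, and variables do not carry over. Pictures are saved under pics/ and viewed, at most 10 in all, crops included, and the job is handed in when it is done.

Besides the shell and the picture viewer there is one more tool, called after "Request:" as name([rows], argument=value, ...), one row to a line, values as JSON. drive_tool: Moves the arm, as the interface text tells. Its arguments: {"type":"object","properties":{"moves":{"type":"array"},"hand":{"type":"number"},"force":{"type":"number"}},"required":["moves"]}

```bash
mkdir -p pics
cat > h.py <<'E'
import numpy as np, cv2
from plant import bot, eyes
def snap(n,f=None):
    c=eyes.camera(n)
    if f: cv2.imwrite('pics/'+f,c['color'][:,:,::-1])
    R=cv2.Rodrigues(np.array(c['rvec'],float))[0]; t=np.array(c['tvec'],float).ravel()
    c['R']=R;c['t']=t;return c
def ray(c,u,v,z):
    d=c['R'].T@np.array([(u-c['cx'])/c['fx'],(v-c['cy'])/c['fy'],1]); o=-c['R'].T@c['t']
    return o+d*(z-o[2])/d[2]
def proj(c,p):
    q=c['R']@np.array(p)+c['t'];return np.array([c['fx']*q[0]/q[2]+c['cx'],c['fy']*q[1]/q[2]+c['cy']])
E
python3 - <<'E'
from h import *
for n in('scene','top'):
    c=snap(n,n+'1.png');print(n,-c['R'].T@c['t'],c['R'][2],c['fx'])
s=bot.get_state();print(s['clock'],s['position'],s['tcp_rot'],s['gripper_width'],s['force'],bot.pinch_z)
E
```

```text
scene [ 0.32137864 -0.63637505  0.86570148] [ 0.27897986  0.61573012 -0.736917  ] 615.5867290506395
top [0.45451855 0.02265196 1.01647814] [ 0.14250128 -0.01805061 -0.98963001] 601.8378455372698
0.1 [ 0.15272971 -0.4754879   0.2305038 ] [-3.10187293e+00 -4.85941309e-01  4.60120230e-04] 0.08567616850320572 [-0.95134223 -0.48851032 -0.55491848] 0.0187
```

View pics/scene1.png

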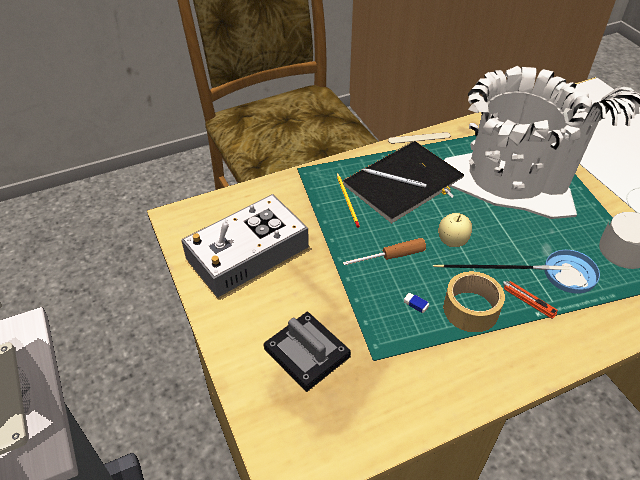

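View pics/top1.png

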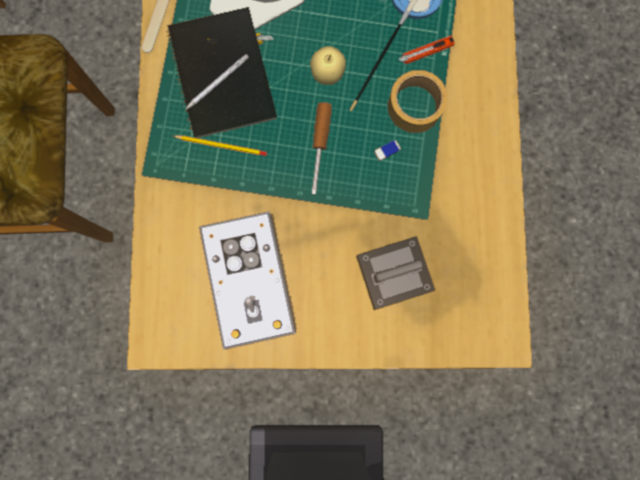

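The top view shows the deck with corners near (201,227), (269,213), (295,333) and (225,348). The pins are near (216,259) and (266,248), the lever near (252,303), and the cover is centred near (396,272) with its bar from (374,278) to (423,266). The scene view shows the same layout.

```bash
cat > m.py <<'E'
from h import *
def rect(c,mask,z,lab):
    cs,_=cv2.findContours(mask,cv2.RETR_EXTERNAL,cv2.CHAIN_APPROX_NONE)
    k=max(cs,key=cv2.contourArea)
    P=np.array([ray(c,u,v,z)[:2] for u,v in k[:,0,:]],np.float32)
    r=cv2.minAreaRect(P*1000);print(lab,np.round(r[0],1),np.round(r[1],1),round(r[2],2));return r
def box(m,x0,y0,x1,y1):
    o=np.zeros_like(m);o[y0:y1,x0:x1]=m[y0:y1,x0:x1];return o
E
python3 - <<'E'
from m import *
c=snap('top');im=c['color'];hsv=cv2.cvtColor(im,cv2.COLOR_RGB2HSV)
m=((hsv[...,1]<45)&(hsv[...,2]>150)).astype(np.uint8)*255
rect(c,cv2.morphologyEx(box(m,190,200,305,360),cv2.MORPH_CLOSE,np.ones((3,3))),.06,'deck')
m=((hsv[...,2]<125)).astype(np.uint8)*255
m=cv2.morphologyEx(box(m,345,225,445,320),cv2.MORPH_OPEN,np.ones((5,5)))
rect(c,m,.02,'cover')
for n,u,v in(('pa',216,259),('pb',266,248)):print(n,ray(c,u,v,.074))
for n,u,v in(('h1',374,278),('h2',423,266)):print(n,ray(c,u,v,.058))
print('lever',ray(c,250,297,.1))
a=cv2.resize(im[200:360,190:310],None,fx=4,fy=4,interpolation=cv2.INTER_CUBIC)[:600]
b=cv2.resize(im[225:325,345:445],None,fx=3,fy=3,interpolation=cv2.INTER_CUBIC)
o=np.zeros((600,800,3),np.uint8);o[:,:480]=a;o[:300,490:790]=b
s=snap('scene');o[300:,490:790]=cv2.resize(s['color'][190:300,170:320],(300,220))[:300].repeat(1,0) if 0 else cv2.resize(s['color'][190:300,175:315],(300,300))
cv2.imwrite('pics/crop.png',o[:,:,::-1])
E
```

```text
deck [521.4 121.4] [195.1 111.5] 12.06
cover [ 542.4 -129. ] [84.5 88.4] 17.58
pa [0.55099128 0.16705475 0.074     ]
pb [0.56833604 0.08892658 0.074     ]
h1 [ 0.52201754 -0.0824688   0.058     ]
h2 [ 0.54114173 -0.16141205  0.058     ]
lever [0.49055305 0.11052224 0.1       ]
```

View pics/crop.png

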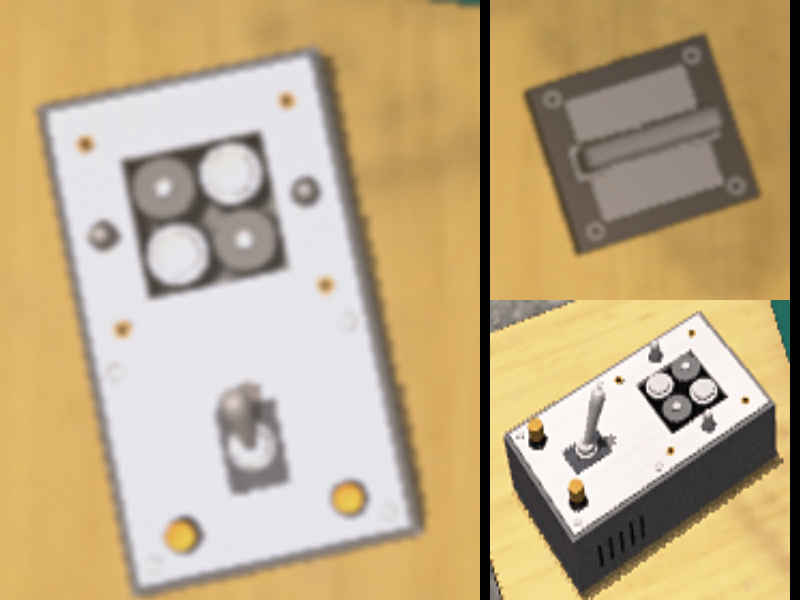

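The crop matches the description: the pins sit beside the bay, the lever leans towards the bay (knob at about crop pixel (235,402)), and the cover lies about 17° turned. I'll move over the lever's bay side with the fingers shut.

Request:
drive_tool([
  [[364, 596, 0, 1.47], [364, 596, 0, 1.47], [364, 596, 0, 1.47], [364, 596, 0, 1.47], [364, 596, 0, 1.47], [364, 596, 0, 1.47], [364, 596, 0, 1.47], [364, 596, 0, 1.47]],
], hand=1, force=30)

```text
clock: 0.87
position: [0.327, -0.1897, 0.2314]
tcp_rot: [2.485, 1.921, 0.0]
force: [0.6, -0.9, -0.6]
gripper_width: 0.0005
finger_force: 0.0
```

Request:
drive_tool([
  [[190, 310, 0, 0.47], [190, 310, 0, 0.47], [190, 310, 0, 0.47], [190, 310, 0, 0.47], [190, 310, 0, 0.47], [190, 310, 0, 0.47], [190, 310, -40, 0.47], [190, 310, -80, 0.47]],
])

```text
clock: 1.53
position: [0.4979, 0.085, 0.1924]
tcp_rot: [1.97, 2.44, 0.011]
force: [1.6, -1.1, -0.6]
gripper_width: -0.0001
finger_force: 0.0
```

Run:
```python
from h import *
s=bot.get_state();print(s['clock'],s['position'],s['tcp_rot'],s['joint_positions'])
R=cv2.Rodrigues(np.array(s['tcp_rot']))[0];print(np.degrees(np.arctan2(R[1,1],R[0,1])))
p=np.array(s['position'])
c=snap('scene');t=snap('top')
o=np.zeros((400,800,3),np.uint8);u=proj(c,p);print('tcp px',u,proj(t,p))
o[:,:400]=cv2.resize(c['color'][170:310,175:315],(400,400));o[:,400:]=cv2.resize(t['color'][200:360,180:340],(400,400))
cv2.imwrite('pics/a2.png',o[:,:,::-1])
```

```text
1.5333 [0.49794765 0.08499802 0.19237663] [1.9704899  2.43978471 0.01060282] [ 1.68829471e-01  2.64322802e-01 -6.65999207e-02  1.23120816e+00
  3.95696641e-04  1.52760648e+00]
12.147904789152332
tcp px [232.20602153 194.29908973] [262.35881211 288.85330183]
```

View pics/a2.png

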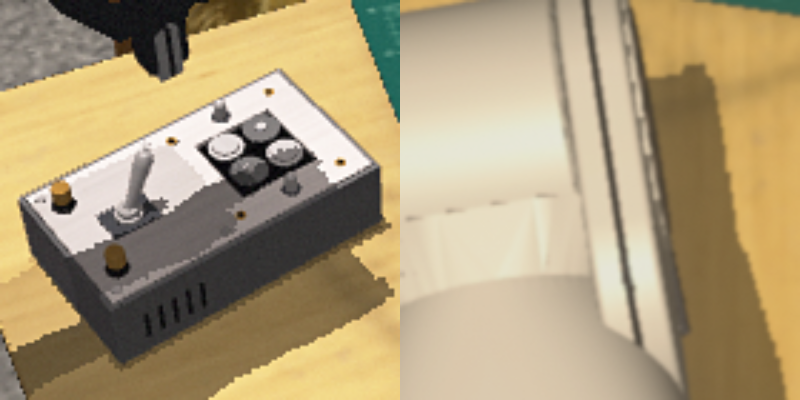

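The fingertips, at about (234,196) in the scene view, match the calibrated TCP projection. The lever is still towards the bay.

Request:
drive_tool([
  [[0, 0, 0, 0], [0, 0, 0, 0]],
])

```text
clock: 1.8
position: [0.4937, 0.0813, 0.1898]
tcp_rot: [-1.976, -2.442, 0.002]
force: [0.9, -0.5, -0.4]
gripper_width: 0.0001
finger_force: 0.0
```

Request:
drive_tool([
  [[23, 38, 0, 0], [23, 38, 0, 0], [23, 38, -40, 0], [23, 38, -80, 0], [23, 38, -102, 0], [23, 38, -102, 0]],
])

```text
clock: 2.3
position: [0.5133, 0.1175, 0.084]
tcp_rot: [-1.975, -2.436, 0.011]
force: [-0.9, -0.4, -0.8]
gripper_width: -0.0
finger_force: 0.0
```

Request:
drive_tool([
  [[-12, -3, 0, 0], [-22, -5, 0, 0], [-32, -7, 0, 0], [-38, -8, 0, 0], [-38, -8, 0, 0]],
])

```text
clock: 2.72
position: [0.4793, 0.1109, 0.0902]
tcp_rot: [1.977, 2.439, 0.004]
force: [-0.9, 0.1, -0.6]
gripper_width: -0.0001
finger_force: 0.0
```

Run:
```python
from h import *
s=bot.get_state();print(s['clock'],s['position'],s['force'])
c=snap('scene')
cv2.imwrite('pics/a3.png',cv2.resize(c['color'][170:310,175:315],(560,560))[:,:,::-1])
```

```text
2.7167 [0.47930822 0.11094637 0.09018529] [-0.91046539  0.06134377 -0.62218024]
```

View pics/a3.png

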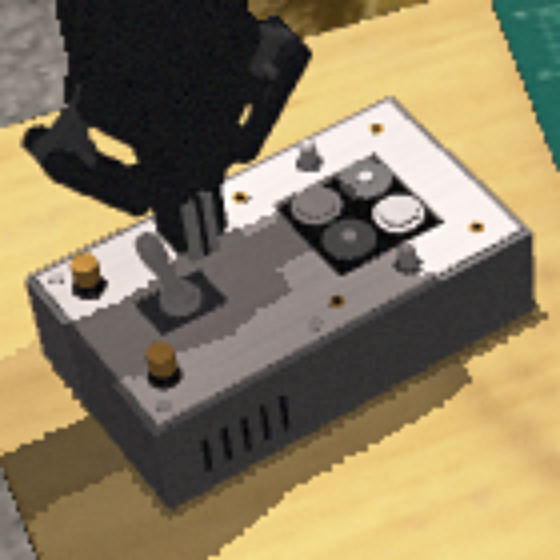

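The lever now leans away from the bay (tip near (150,245) in the crop), so the supply is off. Next I refine the cover position from the first top picture.

Run:
```python
from m import *
c=snap('top');im=cv2.imread('pics/top1.png')
g=lambda x,y,z:ray(c,345+(x-490+.5)/3-.5,225+(y+.5)/3-.5,z)
P=np.array([g(x,y,.02)[:2] for x,y in((527,90),(705,35),(760,193),(578,253))])*1000
print(P.mean(0),np.linalg.norm(P-np.roll(P,-1,0),axis=1),cv2.minAreaRect(P.astype(np.float32)))
print('bar',g(582,157,.058),g(720,119,.058),g(651,138,.058))
h=lambda x,y,z:ray(c,190+(x+.5)/4-.5,200+(y+.5)/4-.5,z)
D=np.array([h(x,y,.06)[:2] for x,y in((38,105),(315,49),(417,530),(138,595))])*1000
print(D.mean(0),np.linalg.norm(D-np.roll(D,-1,0),axis=1));a,b,e,d=D;v=(a+b-e-d);print(np.degrees(np.arctan2(v[1],v[0])))
p,q=h(103,234,.074),h(305,190,.074);print('pins',(p+q)/2,np.linalg.norm(p-q),np.degrees(np.arctan2(*(p-q)[[1,0]]))-90)
# pins in scene view crop a3: tips
s=snap('scene');f=lambda x,y,z:ray(s,175+(x+.5)/4-.5,170+(y+.5)/4-.5,z)
p,q=f(306,146,.073),f(407,249,.073);print('pins sc',(p+q)/2,np.linalg.norm(p-q),np.degrees(np.arctan2(*(p-q)[[1,0]]))-90)
```

```text
[ 534.52449132 -122.65309344] [104.64906551  92.53696557 106.36690333  93.91055712] ((534.5934448242188, -122.17864990234375), (93.89470672607422, 106.36658477783203), 17.752382278442383)
bar [ 0.52361026 -0.08462498  0.058     ] [ 0.54382233 -0.15880514  0.058     ] [ 0.53369415 -0.12163376  0.058     ]
[521.02863973 120.61722215] [113.00716507 195.98770597 111.35857616 198.21301435]
12.536474633915477
pins [0.56104719 0.12859971 0.074     ] 0.08081049812816372 12.400437017408862
pins sc [0.55948422 0.12707953 0.073     ] 0.08300934949169456 12.42491373410634
```

Request:
drive_tool([
  [[12, 2, 5, 0], [10, -10, 45, 0.04], [5, -40, 80, 0.08], [50, -230, 85, 0.08], [50, -230, 85, 0.08], [50, -230, 85, 0.08], [50, -230, 85, 0.08], [50, -230, 85, 0.08]],
], hand=-1)

```text
clock: 3.53
position: [0.5297, -0.1216, 0.173]
tcp_rot: [1.879, 2.517, -0.0]
force: [1.0, 0.5, 0.4]
gripper_width: 0.0857
finger_force: 0.0
```

Request:
drive_tool([
  [[4, 0, -40, 0], [4, 0, -80, 0], [4, 0, -115, 0], [4, 0, -135, 0], [4, 0, -140, 0], [4, 0, -140, 0]],
])

```text
clock: 4.03
position: [0.5316, -0.1181, 0.0308]
tcp_rot: [-1.875, -2.516, 0.003]
force: [-0.3, 0.7, 0.2]
gripper_width: 0.0853
finger_force: 0.0
```

Request:
drive_tool([
  [[0, 0, 0, 0], [0, 0, 0, 0], [0, 0, 0, 0], [0, 0, 0, 0], [0, 0, 0, 0], [0, 0, 0, 0]],
], hand=1, force=80)

```text
clock: 4.53
position: [0.5333, -0.1185, 0.0337]
tcp_rot: [1.877, 2.518, 0.0]
force: [-6.1, 2.1, 18.7]
gripper_width: 0.0128
finger_force: 62.3
```

Request:
drive_tool([
  [[0, 0, 10, 0], [0, 0, 40, 0], [0, 0, 75, 0], [0, 10, 110, 0], [10, 50, 110, -0.03], [15, 90, 110, -0.075], [20, 130, 110, -0.075], [20, 130, 110, -0.075]],
])

```text
clock: 5.2
position: [0.5537, 0.0185, 0.1435]
tcp_rot: [-1.959, -2.453, -0.007]
force: [1.4, -0.4, -2.3]
gripper_width: 0.0122
finger_force: 78.3
```

Request:
drive_tool([
  [[2, 30, 0, 0], [5, 70, 0, 0], [6, 100, 0, 0], [7, 116, 0, 0], [7, 116, 0, 0], [7, 116, 0, 0]],
])

```text
clock: 5.7
position: [0.5596, 0.1283, 0.1426]
tcp_rot: [-1.967, -2.449, 0.002]
force: [-0.2, -0.5, -2.6]
gripper_width: 0.0122
finger_force: 78.4
```

Run:
```python
from h import *
s=bot.get_state();print(s['clock'],s['position'],s['tcp_rot'],s['force'],s['gripper_width'])
c=snap('scene','s4.png');t=snap('top','t4.png')
o=np.zeros((600,800,3),np.uint8)
o[:,:400]=0
o[:400,:400]=cv2.resize(c['color'][150:290,180:320],(400,400),interpolation=cv2.INTER_CUBIC);o[:400,400:]=cv2.resize(t['color'][190:350,190:350],(400,400),interpolation=cv2.INTER_CUBIC)
cv2.imwrite('pics/a4.png',o[:400,:,::-1])
```

```text
5.7 [0.55959058 0.12833248 0.14263632] [-1.96724913e+00 -2.44906330e+00  1.61568051e-03] [-0.1992992  -0.51797742 -2.6351604 ] 0.012204361649326603
```

View pics/a4.png

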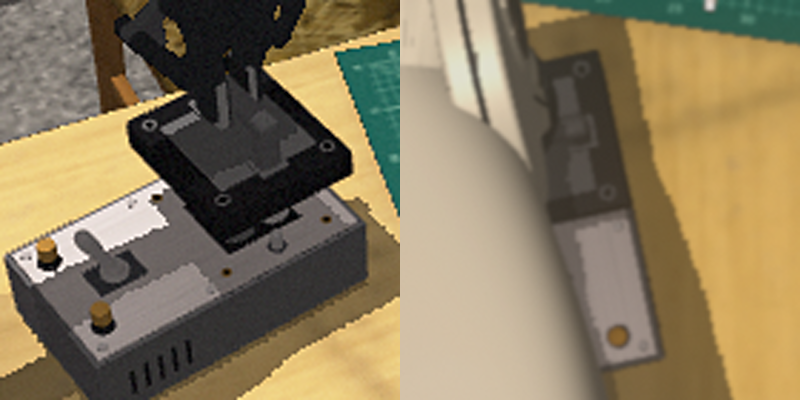

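The cover hangs level over the bay. In the scene crop its screws are at (149,125), (327,146) and (222,200); in the top crop two are at (581,69) and (607,191).

Run:
```python
from h import *
s=snap('scene');t=snap('top')
p0=np.array([.5333,-.1185]);p1=np.array(bot.get_state()['position'])[:2]
g=lambda x,y,z:ray(t,345+(x-490+.5)/3-.5,225+(y+.5)/3-.5,z)[:2]
S=np.array([g(x,y,.02) for x,y in((552,99),(692,56),(736,186),(596,231))])
m=S.mean(0);d=S[0]-S[3]+S[1]-S[2];a=np.arctan2(d[1],d[0]);r=lambda a:np.array([[np.cos(a),-np.sin(a)],[np.sin(a),np.cos(a)]])
L=(S-m)@r(a);print('start ctr',m*1e3,np.degrees(a),'local',L*1e3,'tcp-ctr local',(p0-m)@r(np.radians(16.7))*1e3)
f=lambda x,y,z:ray(s,180+(x+.5)/2.857-.5,150+(y+.5)/2.857-.5,z)[:2]
A=f(149,125,.129);B=f(327,146,.129);F=f(222,200,.129)
e=A-F;print('scene ctr',(A+B)/2*1e3,'tcp-ctr',(p1-(A+B)/2)@r(np.radians(12.4))*1e3,'yaw',np.degrees(np.arctan2(e[1],e[0]))-90,np.degrees(np.arctan2(*(B-F)[::-1])),np.linalg.norm(e),np.linalg.norm(B-F))
h=lambda x,y,z:ray(t,190+(x-400+.5)/2.5-.5,190+(y+.5)/2.5-.5,z)[:2]
U=h(581,69,.129);V=h(607,191,.129);w=U-V;b=np.arctan2(w[1],w[0])
c=(U+V)/2+r(b)@np.array([0,np.abs(L[:,1]).mean()])
print('top ctr',c*1e3,np.degrees(b),np.linalg.norm(w),'tcp-ctr',(p1-c)@r(np.radians(12.4))*1e3)
```

```text
start ctr [ 534.27346193 -123.44607487] 17.506534161153155 local [[ 38.44845663  41.08464379]
 [ 37.75667468 -41.08464379]
 [-38.10711593 -40.85517641]
 [-38.09801537  40.85517641]] tcp-ctr local [0.48890291 5.0171963 ]
scene ctr [560.89127951 123.75470435] tcp-ctr [-0.3575862   2.73267831] yaw 12.520315956205451 12.706381349632624 0.08189546681902281 0.07649146673831511
top ctr [562.49134964 123.27810519] 12.447322020346263 0.07485490703266127 tcp-ctr [-1.81798766  3.54175108]
```

Request:
drive_tool([
  [[-1.5, 4, -10, 0], [-1.5, 4, -25, 0], [-1.5, 4, -30, 0], [-1.5, 4, -30, 0], [-1.5, 4, -30, 0], [-1.5, 4, -30, 0]],
])

```text
clock: 6.4
position: [0.559, 0.1315, 0.1132]
tcp_rot: [1.971, 2.446, 0.001]
force: [-0.7, -0.2, -2.4]
gripper_width: 0.0123
finger_force: 78.3
```

Request:
drive_tool([
  [[0, 0, -2, 0], [0, 0, -4, 0], [0, 0, -6, 0], [0, 0, -7, 0], [0, 0, -8, 0], [0, 0, -8, 0]],
])

```text
clock: 6.9
position: [0.5588, 0.132, 0.1049]
tcp_rot: [-1.97, -2.447, -0.002]
force: [-0.3, 0.8, -1.2]
gripper_width: 0.0124
finger_force: 78.5
```

Request:
drive_tool([
  [[0, 0, -1, 0], [0, 0, -2, 0], [0, 0, -3, 0], [0, 0, -3, 0]],
])

```text
clock: 7.23
position: [0.5589, 0.1322, 0.1018]
tcp_rot: [-1.97, -2.447, -0.002]
force: [0.6, 2.9, -1.1]
gripper_width: 0.0125
finger_force: 78.5
```

Request:
drive_tool([
  [[0, 0.5, -1, 0], [0, 1, -2, 0], [0, 1, -3, 0], [0, 1, -4, 0], [0, 1, -4, 0]],
])

```text
clock: 7.65
position: [0.5588, 0.1326, 0.0986]
tcp_rot: [1.97, 2.447, 0.001]
force: [-1.5, 1.5, 4.9]
gripper_width: 0.0128
finger_force: 79.3
```

Request:
drive_tool([
  [[0, 0, -1.5, 0], [0, 0, -3, 0], [0, 0, -4.5, 0], [0, 0, -5.5, 0], [0, 0, -5.5, 0], [0, 0, -5.5, 0]],
], force=110)

```text
clock: 8.15
position: [0.5589, 0.1327, 0.0945]
tcp_rot: [1.969, 2.446, 0.003]
force: [-3.5, 1.0, 11.0]
gripper_width: 0.0121
finger_force: 108.0
```

Request:
drive_tool([
  [[0, 0, -1, 0], [0, 0, -2, 0], [0, 0, -2, 0], [0, 0, -2, 0]],
])

```text
clock: 8.48
position: [0.5588, 0.1328, 0.0939]
tcp_rot: [1.969, 2.446, 0.003]
force: [-6.4, 0.2, 17.1]
gripper_width: 0.012
finger_force: 108.9
```

Request:
drive_tool([
  [[-0.5, 0, -1, 0], [-1, 0, -2, 0], [-1, 0, -3, 0], [-1, 0, -3, 0], [-1, 0, -3, 0]],
])

```text
clock: 8.9
position: [0.5589, 0.1328, 0.0938]
tcp_rot: [1.968, 2.444, 0.008]
force: [-9.3, -0.8, 31.2]
gripper_width: 0.0121
finger_force: 110.8
```

Run:
```python
from h import *
s=bot.get_state();print(s['clock'],s['position'],s['tcp_rot'],s['force'],s['wrist_torque'])
c=snap('scene','s5.png')
cv2.imwrite('pics/a5.png',cv2.resize(c['color'][170:310,175:325],(750,600)[::1],interpolation=cv2.INTER_CUBIC)[:,:,::-1])
```

```text
8.9 [0.55885166 0.13276835 0.09379534] [1.96780829 2.44362366 0.00758195] [-9.34354504 -0.84174828 31.21840634] [-0.18598067  2.15081822 -0.04773937]
```

View pics/a5.png

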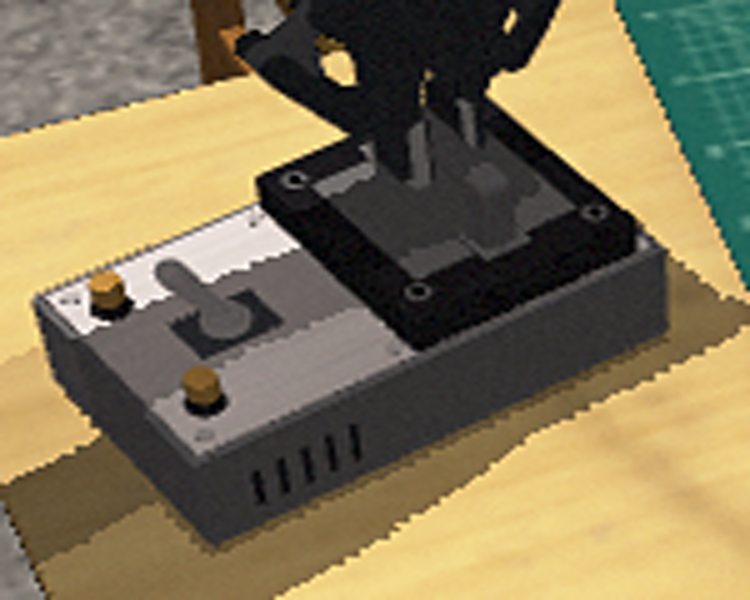

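The cover sits flush within the deck edges, with no visible gap along its two near sides, and the lever is off. I'll relieve the sideways load before handing in.

Request:
drive_tool([
  [[-1, 0, 0, 0], [-2, 0, 0, 0], [-2, 0, 0, 0], [-2, 0, 0, 0]],
])

```text
clock: 9.28
position: [0.5589, 0.1328, 0.0938]
tcp_rot: [1.966, 2.441, 0.011]
force: [-5.9, -1.0, 27.3]
gripper_width: 0.0119
finger_force: 110.2
```

Run:
```python
from h import *
s=bot.get_state();print(s['clock'],s['position'],s['force'],s['wrist_torque'],cv2.Rodrigues(np.array(s['tcp_rot']))[0][:,2])
```

```text
9.2833 [0.55892295 0.1327688  0.09382926] [-5.9072325  -1.02200284 27.29535894] [-0.21676983  1.22421724  0.01946714] [ 0.01019766  0.00119032 -0.99994729]
```

Request:
drive_tool([
  [[1.5, 0, 0, 0], [3, 0, 0, 0], [3, 0, 0, 0], [3, 0, 0, 0]],
])

```text
clock: 9.62
position: [0.5589, 0.1327, 0.0938]
tcp_rot: [1.969, 2.445, 0.006]
force: [-11.6, -0.6, 33.3]
gripper_width: 0.0115
finger_force: 111.1
```

Run:
```python
from h import *
s=bot.get_state();print(s['clock'],s['position'],s['force'],s['wrist_torque'],cv2.Rodrigues(np.array(s['tcp_rot']))[0][:,2])
```

```text
9.6167 [0.55885564 0.13274773 0.09378393] [-11.60056106  -0.5585481   33.33802804] [-0.18480703  2.68498786 -0.01096664] [ 0.00425486  0.00116885 -0.99999026]
```

```bash
python3 -c "
from plant import bot
print(bot.close_job())"
```

```text
the job is handed in; nothing more can be done
None
```

The supply is switched off, and the cover is on both pins, pressed flush by the readings and the last picture, and still held down by the handle at about 33 N. I handed the job in at 9.6 s; no verdict came back.

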